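# Load the sloping cell feed rail

### The job

Load the three battery cells on the sloping feed rail of the tester: lay each one crosswise on the two narrow bars between the guides, with its button (plus) end towards the red guide, and let it roll down, so that they end up in a row against the stop with the black cell in the middle between the two orange ones. Leave the solder spool, loupe, wash bottle and hex key stand where they are.

Things in the scene. Friction and masses are not known exactly. Their poses are not given: they have to be found in the camera images.
- feed_rail: Fixed cell feed rail: dark base plate 160 x 100 mm (8 thick), two posts and on them a straight track sloping 10 degrees, for cells lying crosswise. Origin on the bench straight below point rail_stop. x runs level, up the track; y across it, towards the RED guide; z up. A cell let go on the bars rolls down to the stop, or to the cell before it. The upper end is open.
- rail_stop (a point): low end of the track, mid width: the foot of the end stop's inner face, 65 mm above the bench, level with the tops of the two running bars. The stop is 4 mm thick and 14 mm high
- rail_drop (a point): point 120 mm (level distance) up the track from rail_stop, mid width, at the height of the bars' tops, 86 mm above the bench. The two steel bars are 6 mm wide each, 18 mm to either side of the middle; their tops rise 0.176 mm per mm and end at 167 mm
- red_guide (a point): mid length of the red guide's upper edge. The guides (red at +y, black at -y) are 5 mm thick, run the whole track, leave 71 mm between them and stand 10 mm above the bars
- orange_cell_1: loose orange round battery cell lying on its side: 18 mm diameter, 65 mm long over all; a steel button 7 mm wide in a white ring at its plus end, a flat steel disc at the other. Its own y axis runs along it, away from the button; the origin lies 9 mm from the axis, on the underside at the start, and goes round as the cell rolls
- orange_cell_1_center (a point): the centre of that cell, on its axis
- orange_cell_1_plus (a point): the tip of the button (plus) end of that cell, on its axis
- orange_cell_2: loose orange round battery cell lying on its side: 18 mm diameter, 65 mm long over all; a steel button 7 mm wide in a white ring at its plus end, a flat steel disc at the other. Its own y axis runs along it, away from the button; the origin lies 9 mm from the axis, on the underside at the start, and goes round as the cell rolls
- orange_cell_2_center (a point): the centre of that cell, on its axis
- orange_cell_2_plus (a point): the tip of the button (plus) end of that cell, on its axis
- black_cell: loose black round battery cell lying on its side: 18 mm diameter, 65 mm long over all; a steel button 7 mm wide in a white ring at its plus end, a flat steel disc at the other. Its own y axis runs along it, away from the button; the origin lies 9 mm from the axis, on the underside at the start, and goes round as the cell rolls
- black_cell_center (a point): the centre of that cell, on its axis
- black_cell_plus (a point): the tip of the button (plus) end of that cell, on its axis
- solder_spool: bystander: spool standing on its flange, 58 mm diameter, 40 mm high, origin under its centre
- loupe: bystander: black eye loupe, 37 mm diameter, 36 mm high, origin under its centre
- wash_bottle: bystander: white squeeze bottle with red cap, 64 mm body, 195 mm high, origin at its foot; the body's axis is 10 mm along its own +y
- hex_key_stand: bystander: black stand with hex keys, 29 x 60 mm, 81 mm high, origin under its centre
Not all that is in view belongs to the job. What is shaped like the orange_cell_2 but green or pink is not meant.

How it is judged:
At the end, for the whole second after the job is handed in: The cells lie released, at rest, in a row across the rail's bars against the stop: orange, black, orange from the stop up (each centre within 4 mm of its place, 6 mm sideways; square within 0.15 rad), every button end towards the red guide; bystanders within 20 mm (x of black_cell_center in the frame of feed_rail between 0.021 and 0.029 m and y of black_cell_center in the frame of feed_rail between -0.006 and 0.006 m and z of black_cell_center in the frame of feed_rail between 0.0746 and 0.0826 m and ((x of orange_cell_1_center in the frame of feed_rail between 0.0033 and 0.0113 m and y of orange_cell_1_center in the frame of feed_rail between -0.006 and 0.006 m and z of orange_cell_1_center in the frame of feed_rail between 0.0714 and 0.0794 m and x of orange_cell_2_center in the frame of feed_rail between 0.0388 and 0.0468 m and y of orange_cell_2_center in the frame of feed_rail between -0.006 and 0.006 m and z of orange_cell_2_center in the frame of feed_rail between 0.0777 and 0.0857 m) or (x of orange_cell_2_center in the frame of feed_rail between 0.0033 and 0.0113 m and y of orange_cell_2_center in the frame of feed_rail between -0.006 and 0.006 m and z of orange_cell_2_center in the frame of feed_rail between 0.0714 and 0.0794 m and x of orange_cell_1_center in the frame of feed_rail between 0.0388 and 0.0468 m and y of orange_cell_1_center in the frame of feed_rail between -0.006 and 0.006 m and z of orange_cell_1_center in the frame of feed_rail between 0.0777 and 0.0857 m)) and y of each of orange_cell_1_plus, orange_cell_2_plus, black_cell_plus in the frame of feed_rail above 0.015 m and angle between the y axis of each of orange_cell_1, orange_cell_2, black_cell and the y axis of feed_rail, either way round below 0.15 rad and linear speed of each of orange_cell_1, orange_cell_2, black_cell below 0.02 m/s and contact force between each of orange_cell_1, orange_cell_2, black_cell and the fingers below 0.1 N); the robot touches nothing.
It fails at once if a bystander is shifted by more than 20 mm or tipped over (distance of any of solder_spool, loupe, wash_bottle, hex_key_stand from where it was at the start of the episode above 0.02 m or angle between any of solder_spool, loupe, wash_bottle, hex_key_stand's own z axis and vertical above 0.5 rad).
It also fails if it takes over 72 s, if anything falls off the work surface, if the arm or the gripper's body presses on something with over 40 N, if the wrist force passes 120 N, or if a joint passes its speed limit or range.

### The arm

A 7-joint arm with a two-finger parallel gripper is mounted at the origin on a cart in front of the work surface, level with it; the furniture and walls round the work are solid. World frame = base frame: x ahead of the robot, y to its left, z up, the work surface at z = 0. Lengths are in m, angles in rad, forces in N, time in s.
With the tool pointing down it reaches from about 0.425 to 0.825 m from the base axis. Payload 3.6 kg.
Tool frame: the origin (TCP) lies where the fingers leave the gripper's body, on its centre line; the fingertips stand 73 mm ahead of it and the grasp point (between the pads) lies 54 mm ahead of it; x points along the fingers, y is the direction in which the jaws open and shut, and the axes are right-handed (so a half turn about x gives the same grasp; the last joint's range is limited). The gripper opens to 85 mm and grips with 20 to 120 N. Pads are 22 mm wide; open, the fingers measure 114 mm over their backs; the gripper's body (76 mm by 85 mm) begins 54 mm behind the grasp point. The pads swing forward as they close: fully open they stand 13 mm farther back than shut.
Start: joints at [-1.155, 0.615, -0.013, 1.423, 0.008, 1.103, -0.04], TCP at [0.278, 0.588, 0.304] pointing down, gripper open.
Joint ranges: [-3.12, 3.12], [-0.3, 2.06], [-1.34, 1.32], [0.26, 2.42], [-1.36, 4.5], [0.01, 1.98], [-2.84, 2.84]. Speed limits (rad/s): [2.79, 2.79, 3.14, 3.14, 3.14, 3.14, 3.14].

### API

Orientations are given as a unit quaternion [x, y, z, w].
In Python, from station import arm, snapshot, camera_info, ticket gives the robot as it stands. Calls block until the motion is done:
- arm.movep(position, orientation): joint-space move of the TCP to a pose.
- arm.line_to(position, velocity=0.15, ori=None): straight line of the TCP; ori=None keeps the orientation; velocity is the mean speed in m/s.
- arm.move_j(angles): joint-space move.
- arm.move_gripper(opening, effort=None): opening from 0.0 (shut) to 1.0 (fully open); effort is the grip in N (None keeps the last); returns when the fingers have stopped.
- arm.pause(seconds).
- arm.ik(position, orientation): joint angles nearest the present ones, or None.
- snapshot(name): name is "scene" or "top" or "wrist"; returns the picture (384x512x3 uint8, blue, green, red); there is no depth.
- camera_info(name): a dict with "fx", "fy", "cx", "cy" (pixels), "dist_coeffs" ([k1, k2, p1, p2, k3] as OpenCV has them; the pictures are not rectified), "R" (3x3) and "t" (3): a world point X has camera coordinates R X + t; the wrist camera has in their place "T_tool_cam" (4x4, takes a point from camera to tool coordinates, whose origin is the TCP and whose axes are the tool frame's). Camera axes: x right, y down, z forward; pixel columns grow to the right and rows downward; lengths in m; the calibration is good to about 2 mm. A picture is of the moment at which its call begins: read the wrist's pose just before it. camera_info takes no time and is no camera call.
A pose or a line that the arm cannot do raises arm.MotionError and nothing moves.
- ticket.finish_job(): hands the job in, once; it reports no verdict.
Readings, each from a call of its own:
- arm.read_time(): time.
- arm.read_joint_positions(): joint angles.
- arm.read_dq(): joint speeds.
- arm.read_effort(): joint torques, N m.
- arm.read_tool_pos(): TCP position.
- arm.read_eef_rot(): TCP orientation.
- arm.read_ft_force(): force on the tool from outside, world axes, zero at the start.
- arm.read_wrist_torque(): the same for the moment, N m.
- arm.read_opening(): opening from 0.0 (shut) to 1.0 (fully open).
Only numpy, scipy, OpenCV 4.12 (cv2) and the standard library are available. Lean on these libraries where they do the work, as an engineer would, in place of code of your own. Each camera call takes 0.05 s, during which the arm holds its last target. There are 200 camera calls.

## Working session

There is one attempt and no reset: what is moved stays moved. The work goes in short steps, each a Python script; the robot and the scene stay as the last script left them, time stands still between calls to the robot, and variables do not carry over. Pictures are saved under pics/ and viewed, about 8 in all and at most 12, crops included, and the job is handed in when it is done.

```bash
mkdir -p pics; ls; python3 - <<'E'
from station import *
import cv2
for n in("scene","top"):
    cv2.imwrite(f"pics/{n}0.png",cv2.resize(snapshot(n),(800,600),interpolation=cv2.INTER_CUBIC)); print(n,camera_info(n))
print(camera_info("wrist")); print(arm.read_time(),arm.read_tool_pos(),arm.read_eef_rot())
E
```

```text
pics
scene {'fx': 431.5814159196438, 'fy': 431.5814159196438, 'cx': 250.30304822149083, 'cy': 190.28935164890098, 'dist_coeffs': array([-0.09608885,  0.        ,  0.        ,  0.        ,  0.        ]), 'R': array([[ 0.78167945, -0.62367776,  0.00181403],
       [-0.43548284, -0.54788499, -0.71426657],
       [ 0.44646605,  0.55753752, -0.6998714 ]]), 't': array([-0.30338648,  0.43999359,  0.6716012 ])}
top {'fx': 374.04112857929925, 'fy': 374.04112857929925, 'cx': 256.5878315086094, 'cy': 193.96629245146178, 'dist_coeffs': array([-0.04628033,  0.        ,  0.        ,  0.        ,  0.        ]), 'R': array([[-0.00559923, -0.99979274,  0.01957351],
       [-0.98377538,  0.00199744, -0.17939346],
       [ 0.17931719, -0.0202604 , -0.98358267]]), 't': array([0.22179126, 0.55481782, 0.859657  ])}
{'fx': 294.7110610341553, 'fy': 294.7110610341553, 'cx': 253.98310232975282, 'cy': 191.70811993111312, 'dist_coeffs': array([-0.00795122,  0.        ,  0.        ,  0.        ,  0.        ]), 'T_tool_cam': array([[-2.62199673e-04, -3.20106979e-01,  9.47381366e-01,
        -7.01063763e-02],
       [ 9.99999773e-01, -6.72218675e-04,  4.96291415e-05,
        -2.76695355e-04],
       [ 6.20960812e-04,  9.47381164e-01,  3.20107083e-01,
        -8.33797780e-02],
       [ 0.00000000e+00,  0.00000000e+00,  0.00000000e+00,
         1.00000000e+00]])}
0.1 [0.27763667 0.58713894 0.30282357] [ 0.15408866  0.69011992 -0.15573291  0.68973795]
```

View pics/scene0.png

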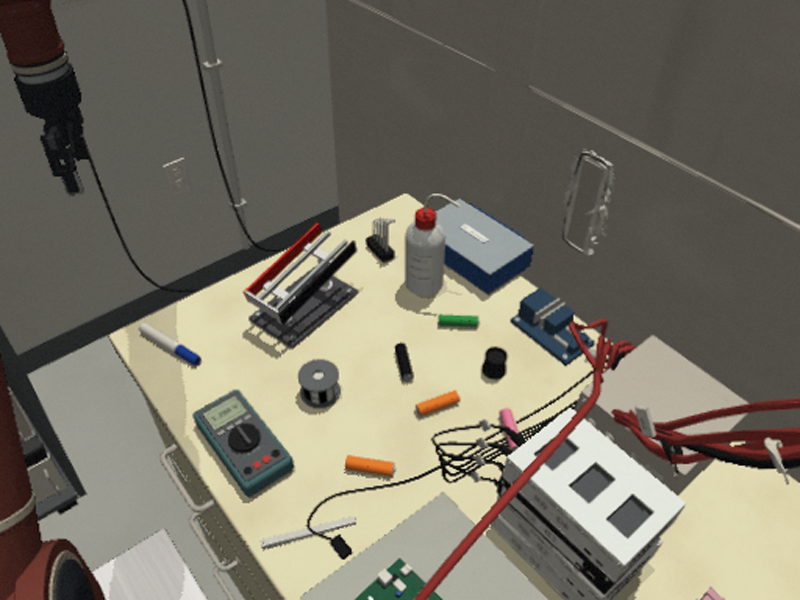

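View pics/top0.png

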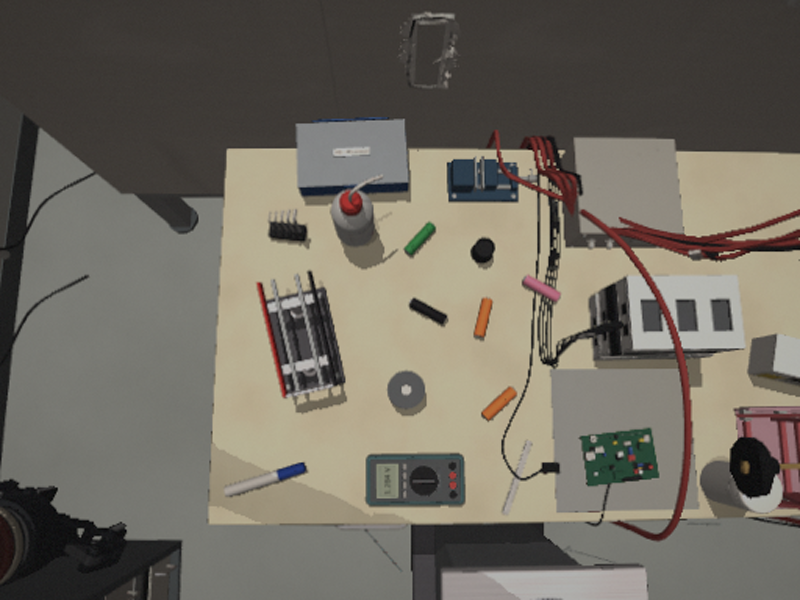

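The scene shows the rail at upper left with the red guide on its left, and the three cells in the middle of the bench. In the top view (800 px) the black cell is at (428,311) and the orange ones at (483,318) and (499,403). I'll enlarge these to see the button ends and the stop.

```bash
cat > h.py <<'E'
from station import *
import cv2, numpy as np
from scipy.spatial.transform import Rotation as Rn
def cam(n):
    c=camera_info(n); K=np.array([[c['fx'],0,c['cx']],[0,c['fy'],c['cy']],[0,0,1]])
    if n=="wrist":
        T=np.eye(4);T[:3,:3]=Rn.from_quat(arm.read_eef_rot()).as_matrix();T[:3,3]=arm.read_tool_pos()
        T=np.linalg.inv(T@c['T_tool_cam']); R,t=T[:3,:3],T[:3,3]
    else: R,t=c['R'],c['t']
    return K,c['dist_coeffs'],R,t
def px2w(C,uv,z):
    K,d,R,t=C; p=cv2.undistortPoints(np.array(uv,float).reshape(-1,1,2),K,d)[:,0]
    r=np.c_[p,np.ones(len(p))]@R; o=-R.T@t
    z=np.broadcast_to(z,len(r)); return o+r*((z-o[2])/r[:,2])[:,None]
def w2px(C,X):
    K,d,R,t=C; return cv2.projectPoints(np.array(X,float).reshape(-1,3),cv2.Rodrigues(R)[0],t,K,d)[0][:,0]
def crop(img,x,y,w,h,s): return cv2.resize(img[y:y+h,x:x+w],None,fx=s,fy=s,interpolation=cv2.INTER_CUBIC)
E
python3 - <<'E'
from h import *
t=snapshot("top");s=snapshot("scene"); cv2.imwrite("pics/t.png",t);cv2.imwrite("pics/s.png",s)
a=crop(t,158,168,66,96,6)   # 396x576
b=crop(t,255,180,66,96,6)
cv2.imwrite("pics/c1.png",np.hstack([a,b]))
a=crop(s,150,138,80,86,5);b=crop(s,215,190,80,120,5)[:430]
c=np.zeros((600,800,3),np.uint8);c[:430,:400]=a;c[:,400:]=crop(s,215,190,80,120,5);cv2.imwrite("pics/c2.png",c)
E
```

```text
(no output)
```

View pics/c1.png

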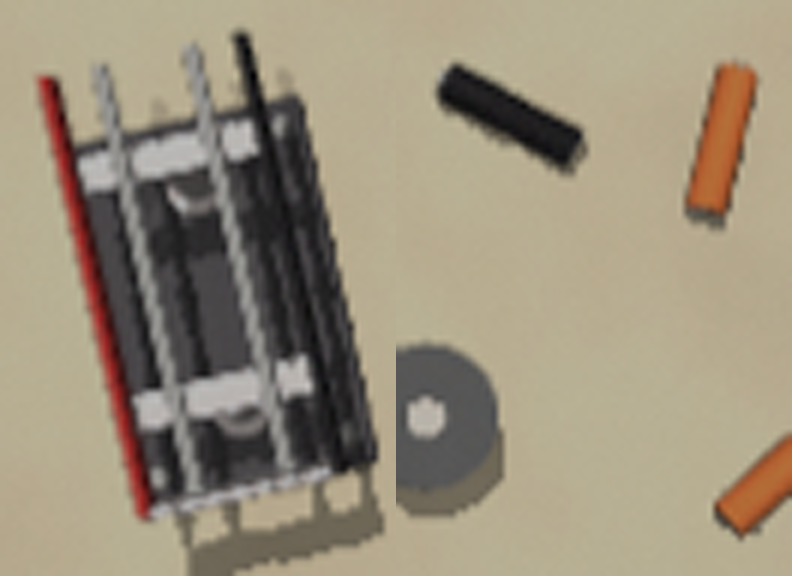

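View pics/c2.png

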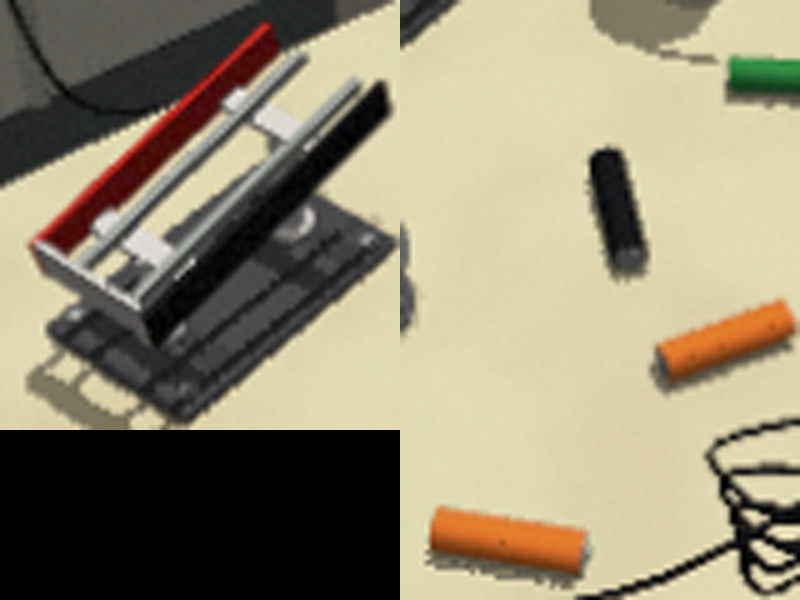

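```bash
cat > fit.py <<'E'
from h import *
from scipy.optimize import least_squares
Ct,Cs=cam("top"),cam("scene")
A=np.array
tp=A([(48,78),(240,35),(100,68),(192,45),(143,515),(195,490),(285,465)])/6+[158,168]
tX=A([(167,38,104.4),(167,-38,104.4),(167,18,94.4),(167,-18,94.4),(-2,38,75),(0,18,65),(0,-18,65)])/1e3
sp=A([(268,27),(302,58),(354,83),(33,243)])/5+[150,138]
sX=A([(167,38,104.4),(167,18,94.4),(167,-18,94.4),(-4,38,75)])/1e3
def f(p,cams="ts"):
    c,s=np.cos(p[2]),np.sin(p[2]);R=A([[c,-s,0],[s,c,0],[0,0,1]]);o=[p[0],p[1],0]
    return np.r_[(w2px(Ct,tX@R.T+o)-tp).ravel(),(w2px(Cs,sX@R.T+o)-sp).ravel()]
r=least_squares(f,[.5,.3,0.2],loss="soft_l1");print(r.x);print(f(r.x).reshape(-1,2).round(1).tolist())
b=A([(450,80),(575,150),(737,68),(706,215)])-[396,0]
b=b/6+[255,180]
b=np.r_[b,A([(484,415),(514,391)])/1.5625]
W=px2w(Ct,b,.009);print(W.round(3));print(np.linalg.norm(W[::2]-W[1::2],axis=1))
s=A([(607,155),(630,262),(664,362),(785,318),(440,533),(580,550)])-[400,0]
W2=px2w(Cs,s/5+[215,190],.009);print(W2.round(3))
E
python3 fit.py
```

```text
[0.42378177 0.35542453 0.21807771]
[[-0.5, -1.2], [0.2, -1.1], [0.3, -0.4], [0.3, 0.1], [-0.1, -0.7], [0.3, 0.8], [0.6, 1.6], [0.2, -0.8], [-0.6, -0.8], [-0.4, -0.1], [-1.2, 0.6]]
[[0.564 0.2   0.009]
 [0.534 0.148 0.009]
 [0.569 0.078 0.009]
 [0.507 0.093 0.009]
 [0.383 0.089 0.009]
 [0.42  0.04  0.009]]
[0.06034485 0.0644679  0.06144119]
[[0.57  0.204 0.009]
 [0.537 0.147 0.009]
 [0.513 0.094 0.009]
 [0.571 0.079 0.009]
 [0.384 0.086 0.009]
 [0.425 0.043 0.009]]
```

```bash
cat >> h.py <<'E'
def quat(a):  # tool down, jaw direction at world angle a; tool z (away from camera) at a-90deg
    c,s=np.cos(a),np.sin(a)
    return Rn.from_matrix(np.array([[0,c,s],[0,s,-c],[-1,0,0]])).as_quat()
E
python3 - <<'E'
from h import *
print(Rn.from_quat(arm.read_eef_rot()).as_matrix().round(2).tolist())
cells={"black":((.551,.175),np.arctan2(.055,.031)),"o1":((.54,.086),np.arctan2(-.015,.06)),"o2":((.403,.065),np.arctan2(-.046,.039))}
for n,(c,ax) in cells.items():
  for f in(0,np.pi):
    a=ax+np.pi/2+f; h=np.array([np.sin(a),-np.cos(a)])
    print(n,f,[ (d,H,(q:=arm.ik([*(np.array(c)-d*h),H],quat(a))) is not None and np.round(q,2).tolist()) for d,H in((.06,.13),(0,.078),(0,.16))])
for x in(.05,.07,.09):
  for f in(0,np.pi):
    q=arm.ik([.4238+x*.976,.3554+x*.216,.16],quat(.218+f));print(x,f,q if q is None else np.round(q,2))
print(px2w(cam("top"),np.array([(355,240),(287,232),(403,392)])/1.5625,[.03,.04,.04]).round(3))
E
```

```text
[[-0.0, 0.43, 0.9], [-0.0, 0.9, -0.43], [-1.0, -0.0, -0.0]]
black 0 [(0.06, 0.13, [-0.05, 0.7, -0.35, 1.92, 0.41, 0.59, 1.96]), (0, 0.078, [-0.14, 0.83, -0.33, 1.82, 0.46, 0.57, 1.86]), (0, 0.16, [-0.12, 0.71, -0.37, 1.78, 0.36, 0.72, 1.95])]
black 3.141592653589793 [(0.06, 0.13, [-0.58, 0.79, 0.29, 1.68, -0.32, 0.72, -0.64]), (0, 0.078, [-0.52, 0.83, 0.28, 1.83, -0.41, 0.54, -0.48]), (0, 0.16, [-0.56, 0.7, 0.35, 1.8, -0.35, 0.7, -0.53])]
o1 0 [(0.06, 0.13, [-0.23, 0.64, -0.03, 2.05, 0.04, 0.46, 1.03]), (0, 0.078, [-0.18, 0.78, -0.03, 1.92, 0.05, 0.45, 1.08]), (0, 0.16, [-0.19, 0.64, -0.01, 1.88, 0.02, 0.62, 1.11])]
o1 3.141592653589793 [(0.06, 0.13, [-0.52, 0.84, 0.63, 1.75, -0.67, 0.78, -1.37]), (0, 0.078, [-0.51, 0.84, 0.5, 1.93, -0.73, 0.56, -1.33]), (0, 0.16, [-0.58, 0.72, 0.62, 1.89, -0.62, 0.73, -1.42])]
o2 0 [(0.06, 0.13, [-0.38, 0.55, 0.03, 2.34, -0.07, 0.25, 0.42]), (0, 0.078, [-0.22, 0.69, 0.01, 2.3, -0.05, 0.15, 0.54]), (0, 0.16, [-0.27, 0.51, 0.08, 2.25, -0.1, 0.39, 0.59])]
o2 3.141592653589793 [(0.06, 0.13, [-0.75, 0.91, 1.13, 2.2, -1.18, 0.89, -1.29]), (0, 0.078, [0.05, 0.72, -0.39, 2.29, 0.99, 0.3, 2.62]), (0, 0.16, [-0.9, 0.79, 1.13, 2.26, -1.08, 0.82, -1.45])]
0.05 0 [-0.8   0.71  0.17  1.73 -0.16  0.71 -0.33]
0.05 3.141592653589793 [-0.36  0.76 -0.56  1.72  0.53  0.81  2.19]
0.07 0 [-0.78  0.73  0.17  1.68 -0.17  0.75 -0.32]
0.07 3.141592653589793 [-0.36  0.79 -0.56  1.67  0.53  0.84  2.22]
0.09 0 [-0.77  0.75  0.17  1.62 -0.17  0.78 -0.3 ]
0.09 3.141592653589793 [-0.35  0.81 -0.56  1.61  0.53  0.88  2.25]
[[0.663 0.293 0.03 ]
 [0.673 0.401 0.04 ]
 [0.419 0.217 0.04 ]]
```

```bash
python3 - <<'E'
from h import *
import pickle
cells={"black":((.551,.175),np.arctan2(.055,.031),np.pi),"o1":((.54,.086),np.arctan2(-.015,.06),0),"o2":((.403,.065),np.arctan2(-.046,.039),0)}
D={}
t0=arm.read_time()
for n,(c,ax,f) in cells.items():
    a=ax+np.pi/2+f; h=np.array([np.sin(a),-np.cos(a)])
    arm.movep([*(np.array(c)-.06*h),.13],quat(a)); C=cam("wrist"); im=snapshot("wrist")
    D[n]=C; cv2.imwrite(f"pics/w_{n}.png",im); print(n,arm.read_time()-t0,w2px(C,[*c,.009]))
pickle.dump(D,open("cams.pkl","wb"))
ims=[cv2.imread(f"pics/w_{n}.png") for n in cells]
m=np.zeros((600,798,3),np.uint8)
for i,(n,im) in enumerate(zip(cells,ims)):
    u,v=w2px(D[n],[*cells[n][0],.009])[0]; x=int(min(max(u-66,0),512-133)); y=int(min(max(v-80,0),384-200)); print(n,x,y)
    m[:,266*i:266*i+266]=crop(im,x,y,133,300,2)[:600] if 0 else cv2.resize(im[y:y+200,x:x+133],(266,400))[:400].repeat(1,0) if 0 else np.pad(cv2.resize(im[y:y+200,x:x+133],(266,400),interpolation=cv2.INTER_CUBIC),((0,200),(0,0),(0,0)))
cv2.imwrite("pics/wm.png",m[:400])
E
```

```text
black 1.8750000000000002 [[257.2805211  289.32501389]]
o1 3.2333 [[253.24765391 287.93535589]]
o2 3.8499999999999996 [[253.29218344 288.44723385]]
black 191 184
o1 187 184
o2 187 184
```

View pics/wm.png

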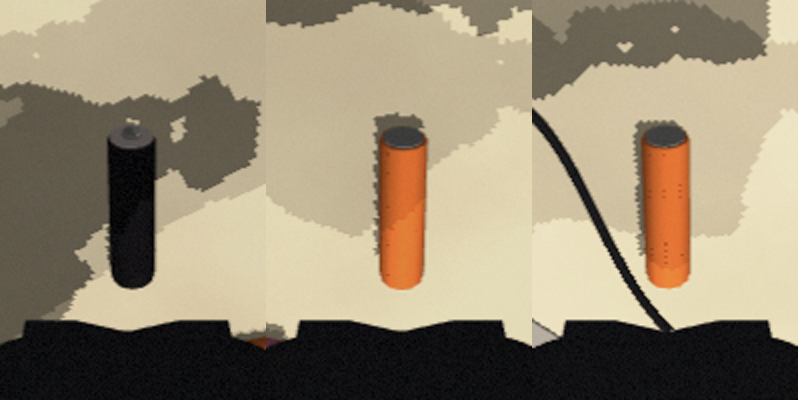

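The black cell shows its button at the top end in its view, at (131,137). Both orange cells show the flat disc at the top, so their buttons are at the far end. Next I compute exact poses and pick up the first cell.

```bash
cat > poses.py <<'E'
from h import *
import pickle
D=pickle.load(open("cams.pkl","rb"))
P={"black":((191,184),(131.5,137),(132.5,286),-1),"o1":((187,184),(137.7,137),(136,286),1),"o2":((187,184),(134,137),(135.3,286),1)}
cells={}
for n,(o,a,b,s) in P.items():
    W=px2w(D[n],[np.array(o)+np.array(a)/2,np.array(o)+np.array(b)/2],[.009,.013])[:,:2]
    d=W[1]-W[0];L=np.hypot(*d);d/=L
    c=W[0]+d*(.0325 if s>0 else .031)   # black: the visible rim face is ~1.5 mm short of button tip
    cells[n]=(c,np.arctan2(*(s*d)[::-1]),L)
if __name__=="__main__": print(cells)
RX,RY,RA=.4238,.3554,.218
def rail(x,y=0): return np.array([RX+x*np.cos(RA)-y*np.sin(RA),RY+x*np.sin(RA)+y*np.cos(RA)])
def pick(n,z=.077,flip=0):
    c,ph,_=cells[n]; q=quat(ph-np.pi/2+flip)
    arm.move_gripper(.6); arm.movep([*c,.16],q); arm.line_to([*c,z],.12)
    f0=arm.read_ft_force(); arm.move_gripper(0,30); arm.pause(.1)
    print(n,"open",arm.read_opening(),"dF",np.round(np.array(arm.read_ft_force())-f0,1),arm.read_tool_pos())
    arm.line_to([*c,.22],.3)
    print("opening",arm.read_opening(),arm.read_time())
E
python3 poses.py; python3 - <<'E'
from poses import *
pick("o1",flip=0 if 0 else np.pi)
arm.movep([*rail(.075),.25],quat(RA+np.pi)); C=cam("wrist"); cv2.imwrite("pics/rail1.png",snapshot("wrist")); pickle.dump(C,open("c_rail1.pkl","wb")); print(arm.read_time(),arm.read_joint_positions())
s=crop(cv2.imread("pics/rail1.png"),100,0,400,384,1.5);cv2.imwrite("pics/rail1v.png",s)
E
```

```text
{'black': (array([0.55141164, 0.17622287]), np.float64(1.0691010937653123), np.float64(0.06491374814976125)), 'o1': (array([0.54181804, 0.08725286]), np.float64(-0.2546596568478716), np.float64(0.06503829749568574)), 'o2': (array([0.40425568, 0.06476027]), np.float64(-0.8581475543206454), np.float64(0.06502031634863539))}
o1 open 0.19363970647855697 dF [-1.4 -0.1  5.7] [0.5422342  0.08724714 0.0777719 ]
opening 0.19287818099327803 7.2083
8.4083 [-0.18419029  0.77608639 -0.89829612  1.56646245  0.6536193   1.12590953
  2.12114971]
```

View pics/rail1v.png

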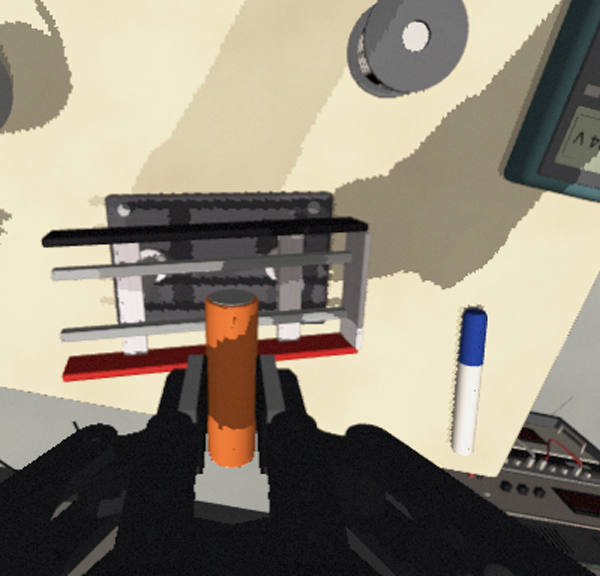

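The cell is held square with its flat disc towards the black guide, so the button points to red. The bars' upper ends are at (55,273) and (64,335) in the crop, and the stop foot is at (350,257) and (345,313). I'll refine the rail pose with this view.

```bash
cat >> fit.py <<'E'
import pickle
Cw=pickle.load(open("c_rail1.pkl","rb"))
wp=A([(55,273),(64,335),(350,257),(345,313),(45,246),(67,380),(357,352)])/1.5+[100,0]
wX=A([(167,-18,94.4),(167,18,94.4),(0,-18,65),(0,18,65),(167,-35.5,104.4),(167,40.5,104.4),(-4,40.5,75)])/1e3
def g(p):
    c,s=np.cos(p[2]),np.sin(p[2]);R=A([[c,-s,0],[s,c,0],[0,0,1]]);o=[p[0],p[1],0]
    return (w2px(Cw,wX@R.T+o)-wp).ravel()
r2=least_squares(g,r.x,loss="soft_l1");print("wrist",r2.x);print(g(r2.x).reshape(-1,2).round(1).tolist())
r3=least_squares(lambda p:np.r_[f(p),g(p)],r.x,loss="soft_l1");print("all",r3.x)
# held cell: disc end centre at (231,298); cell axis height
for z in (.18,.183,.186): print(px2w(Cw,[A((231,298))/1.5+[100,0]],z))
E
python3 fit.py | tail -6
```

```text
wrist [0.4237797  0.35583216 0.22335641]
[[-0.2, 0.2], [-0.3, 0.3], [3.6, -0.3], [3.8, 0.1], [-1.7, -0.5], [-3.1, 0.3], [1.0, 0.8]]
all [0.42378525 0.35577017 0.22248821]
[[0.50329701 0.33880117 0.18      ]]
[[0.50353563 0.33774192 0.183     ]]
[[0.50377426 0.33668268 0.186     ]]
```

```bash
sed -i 's/^RX,RY,RA=.*/RX,RY,RA=.4238,.3557,.222/' poses.py; cat >> poses.py <<'E'
def place(x,dy=.001,flip=np.pi):
    q=quat(RA+flip); p=rail(x,dy); z=.065+.1763*x+.0091+.0688+.0005
    arm.movep([*p,.22],q); arm.line_to([*p,z+.015],.2); f0=np.array(arm.read_ft_force())
    arm.line_to([*p,z],.04); arm.pause(.1); print("place dF",(arm.read_ft_force()-f0).round(1),z,arm.read_tool_pos())
    arm.move_gripper(.29); arm.pause(.2); arm.line_to([*p,z+.03],.06); arm.line_to([*p,.25],.3); print("t",arm.read_time())
E
python3 - <<'E'
from poses import *
place(.06)
C=cam("wrist"); im=snapshot("wrist"); cv2.imwrite("pics/rail2.png",im); pickle.dump(C,open("c_rail2.pkl","wb"))
cv2.imwrite("pics/rail2v.png",crop(im,120,100,260,190,3)[:, :780])
E
```

```text
place dF [ 1.1 -0.5 -0.2] 0.153978 [0.48213284 0.37005175 0.15416407]
t 11.1667
```

View pics/rail2v.png

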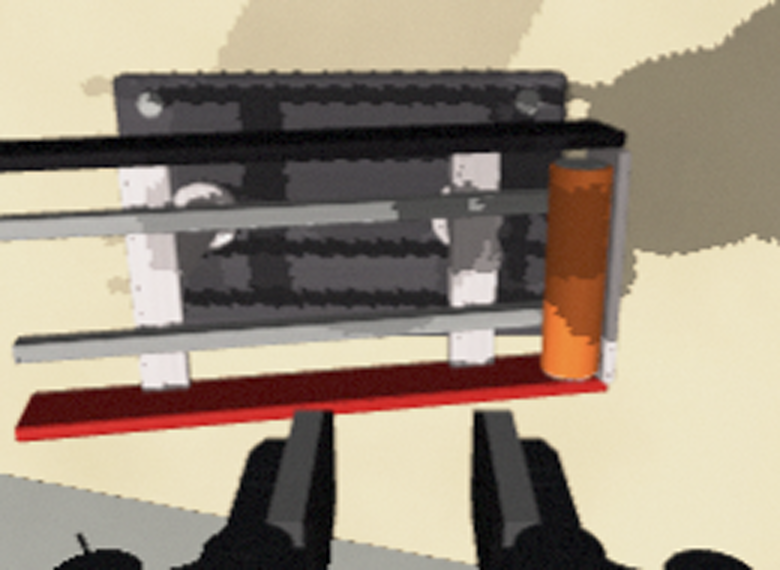

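The first orange cell lies square against the stop, at about (578,270) in the crop. Next are the black one and the second orange one.

```bash
python3 - <<'E'
from poses import *
pick("black",flip=0); place(.06,dy=0,flip=0)
C=cam("wrist"); im=snapshot("wrist"); cv2.imwrite("pics/rail3.png",im)
pick("o2",flip=np.pi); arm.movep([*rail(.07),.25],quat(RA+np.pi)); im2=snapshot("wrist"); print(arm.read_time())
cv2.imwrite("pics/rail3v.png",np.hstack([crop(im,100,80,300,300,1.33),crop(im2,120,80,300,300,1.33)]))
E
```

```text
black open 0.1963764400686575 dF [0.1 0.6 4.6] [0.55178444 0.17627257 0.07780226]
opening 0.1933669220267853 15.3333
place dF [-0.5  0.4 -1.3] 0.153978 [0.4824409  0.3690006  0.15420311]
t 18.6667
o2 open 0.19539251826089538 dF [0.  0.3 7.2] [0.40450476 0.06486701 0.07751065]
opening 0.1868180752630722 22.35
23.7583
```

View pics/rail3v.png

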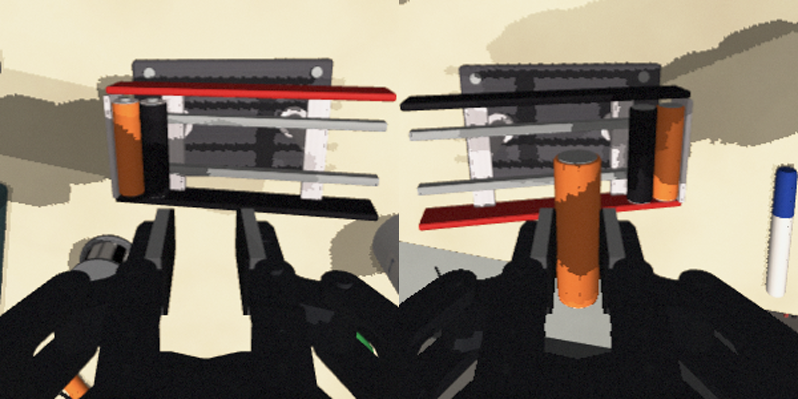

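Orange and black sit side by side at the stop, and the second orange cell is held with its flat end towards the black guide. I'll place it at x = 72 mm.

```bash
python3 - <<'E'
from poses import *
place(.072)
arm.movep([*rail(.03,.05),.2],quat(RA)); C=cam("wrist"); im=snapshot("wrist"); pickle.dump(C,open("c_fin.pkl","wb")); cv2.imwrite("pics/fin.png",im)
X=[[*rail(x,y),z] for x,z in((.0073,.0754),(.025,.0786),(.0428,.0817)) for y in(.0325,-.0325)]; print(w2px(C,X).round(0).tolist())
arm.line_to([*rail(.03,.05),.3],.3)
arm.move_j([-1.155,.615,-.013,1.423,.008,1.103,-.04]); t=snapshot("top"); d=cv2.absdiff(t,cv2.imread("pics/t.png")).max(2); 
u,v=w2px(C,[X[2]])[0].astype(int); x0=max(u-80,0);y0=max(v-50,0); print(x0,y0,arm.read_time())
cv2.imwrite("pics/finv.png",np.hstack([cv2.resize(im[y0:y0+150,x0:x0+160],(400,375)),cv2.resize(t[84:,130:400],(400,444))[:375]]))
E
```

```text
place dF [ 0.1 -0.2 -1.3] 0.1560936 [0.49394612 0.37259394 0.15626433]
t 26.4917
[[224.0, 236.0], [227.0, 309.0], [249.0, 238.0], [249.0, 311.0], [273.0, 240.0], [272.0, 314.0]]
168 188 30.3667
```

View pics/finv.png

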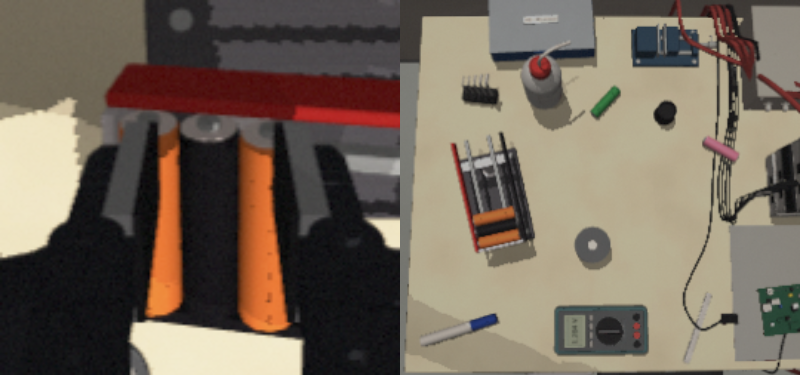

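Buttons show at the red side at about (150,125), (207,125) and (262,130) in the left crop, against predictions of (140,120), (202,125) and (262,130). The top view shows the row at the stop and the bystanders unmoved.

```bash
python3 -c "
from station import *
ticket.finish_job()"
```

```text
the job is handed in; nothing more can be done
```

All three cells are on the rail, in the order orange, black, orange up from the stop, and I handed the job in at about 30 s of the 72 s allowed. I found the button ends with the wrist camera, then gripped each cell across its middle and released it on the bars 60–72 mm up the track.

- **Position and order:** In the last wrist picture the three red-side ends lay within about 4 px (roughly 3 mm) of where I predicted them. The row is square against the stop and the arm is clear of it. I did not compute each cell's centre in the rail frame, so the 4 mm tolerance is judged from these pictures only.
- **Button ends:** The black cell's button is clearly visible at the red guide. The orange cells' buttons are partly hidden by the fingers in that picture. Before release, though, each orange cell's flat end was seen pointing at the black guide.
- **Bystanders:** In the final top view the spool, loupe, bottle and hex key stand appear where they were. I checked this by eye, not by measurement.
- **Forces:** The wrist force changed by under 8 N at the picks and under 2 N at the placings.
- **Disagreement:** Fitting the rail pose, the wrist view put the stop's foot 3–4 px away from where I marked it. The top and scene cameras agreed with the overall pose to about 0.4 mm, and the cells settled as planned.

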